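# Tuck the selector cover under the drip guard and hold it down

### The job

Refit the loose cover on the open gearbox: pick it up (its block makes a grip) and slide the edge away from the block in under the hinged drip guard until it is fully home against the rail behind, letting the guard rise by no more than a centimetre. Press the cover down flat on the gearbox against its two spring plungers and keep it held down there, as for a workmate who is about to start the screws: finish while still holding it pressed. Leave the carton, the small bottle and the screwdriver where they are.

Things in the scene. Friction and masses are not known exactly. Their poses are not given: they have to be found in the camera images.
- cover_tower (a point): Centre of the grip block on the loose cover, 18 mm above the plate's top face and 23 mm above its underside. The block, 24 (x) x 40 (y) mm with upright flat sides, stands 36 mm above the plate, plus a 4 mm plug on top. Axes are the cover's own: +x points to the edge to be tucked, z up.
- cover_edge (a point): The loose cover: grey-painted plate 100 (x) x 104 (y) x 5 mm, about 0.24 kg, lying flat on the bench, block up. This point is the middle of the edge that goes under the guard, on the plate's underside, 76 mm along the cover's +x from the block's centre. The two screw holes are in the corners of the other (near) edge. Axes are the cover's own.
- seat_home (a point): On the gearbox: where cover_edge is when the cover is home, on the level machined seat 78 mm above the bench. A rail 6 mm high across the seat here stops the cover. +x is the way the cover slides in, z up; the cover's axes end parallel to these. Two guides 5 mm high, 109 mm apart, flank the last 32 mm before the rail; their mouths flare out over 15 mm more.
- gearbox: Grey gearbox, 150 (x) x 140 (y) mm, bolted down; origin at the centre of its underside, axes as seat_home, which is at x +42 mm. The seat runs from there 117 mm to -x, with an opening over the gears that is narrower than the cover. Two steel plungers, 12 mm across, stand 5 mm proud of the seat at x -34, y +-40 mm: under the cover, beside its block, when it is home.
- guard_lip (a point): Middle of the bend along the drip guard's free edge, underside: 26 mm in front of the rail, 3 mm above the seat when down. The guard is a dark steel flap 104 mm wide sloping down from its hinge 44 mm behind this line; past the bend its lip curves up 7 mm over 14 mm as a lead-in, so the cover's edge passes below it from 40 mm before home and, slid along the seat, pushes the guard up 2 mm.
- guard (a joint): Drip guard's hinge, rad: 0 lying down, growing as its free edge lifts. A light spring holds it down with about 2 N at the edge. With the cover home it stands at about 0.05; 0.22 is a lift of 10 mm at the bend.
- plunger_l (a joint): Travel of the plunger on the gearbox's +y side, m: 0 standing 5 mm proud, 0.005 pressed level with the seat. Takes 3 N to start and 5.5 N to press level.
- plunger_r (a joint): The same for the plunger on the gearbox's -y side.
- gasket_box: Bystander: flat brown carton, 100 x 70 x 23 mm, origin at the centre of its underside.
- threadlock: Bystander: small red bottle with a white nozzle, 21 x 34 x 93 mm, standing; origin at the centre of its underside.
- screwdriver: Bystander: small black-handled screwdriver, 165 mm long, lying in front of the gearbox; origin at the centre of its underside.

How it is judged:
By the outcome, as a careful person would: the job done as asked, in the order asked, and still so for the second after the job is handed in, while the arm keeps its last pose, push and grip.
It also fails if it takes over 40 s, if anything falls off the work surface, if the arm or the gripper's body presses on something with over 40 N, if the wrist force passes 120 N, or if a joint passes its speed limit or range.

### The arm

A 6-joint arm with a two-finger parallel gripper is mounted at the origin on a cart in front of the work surface, level with it; the furniture and walls round the work are solid. World frame = base frame: x ahead of the robot, y to its left, z up, the work surface at z = 0. Lengths are in m, angles in rad, forces in N, time in s.
With the tool pointing down it reaches from about 0.375 to 0.975 m from the base axis. Payload 3.8 kg.
Tool frame: the origin (TCP) lies at the very end of the fingers, on their centre line; the grasp point (between the pads) lies 19 mm behind it; z points along the fingers, x is the direction in which the jaws open and shut, and the axes are right-handed (so a half turn about z gives the same grasp; the last joint's range is limited). The gripper opens to 85 mm and grips with 20 to 120 N. Pads are 22 mm wide; open, the fingers measure 114 mm over their backs; the gripper's body (76 mm by 85 mm) begins 54 mm behind the grasp point. The pads swing forward as they close: fully open they stand 13 mm farther back than shut.
Start: joints at [1.216, 0.264, 1.604, -0, 1.274, -0.037], TCP at [0.211, 0.641, 0.231] pointing down, gripper open.
Joint ranges: [-2.63, 2.63], [-0.94, 2.18], [0.31, 2.57], [-1.31, 4.45], [0, 2.66], [-2.55, 2.55]. Speed limits (rad/s): [2.57, 2.57, 3.14, 3.14, 3.14, 3.14].

### API

Orientations are given as a rotation vector (axis times angle).
In Python, from workcell import bot gives the robot as it stands.
- The arm moves only by the tool carry_out, never from a script. Its argument "deltas" is a list of rows, each an object with "delta_pos": the shift along the tool's x, y, z in m, a list of three; "dr": the turn, a rotation vector about the tool's x, y, z in rad, a list of three. A call has 1 to 10 rows; each row shifts and turns the commanded pose from where the row before left it, along the tool's axes as they then stand; what a row does not reach is not made up. A row lasts 1/8 s, in which the tool goes at most 62.5 mm and 10.7 degrees, less where a joint would pass 70% of its speed; a pose out of reach is approached as far as the arm can. A call is refused whole if a number of a shift passes 0.0625 or a number of a turn 0.188, either way. A call with a gripper value outside its range is refused whole. "grip" is the opening, from 0 (shut) to 1 (fully open), set as the call begins (left out, the last holds). The fingers move at their own pace and stop on an object; "force" is the grip in N (left out, the last holds). Time passes only in rows, so rows that do not move let the fingers close. It gives the time, the measured TCP pose, the force and the opening at its end, in the units of the state.
- bot.read_state(): the state, without advancing time (a new reading comes with each control period).
- bot.read_camera(name): name is "scene" or "top" or "wrist"; returns a dict with "frame" (384x512x3 uint8, red, green, blue), "K" (3x3 intrinsics, pixels), "xyz" and "attitude" of the camera in the world; the wrist camera has in their place "hand_eye" (4x4, takes a point from camera to tool coordinates, whose origin is the TCP and whose axes are the tool frame's). Camera axes: x right, y down, z forward; pixel columns grow to the right and rows downward; lengths in m; the calibration is good to about 2 mm. A picture is of the moment at which its call begins: read the wrist's pose just before it. There is no depth.
- bot.finish_job(): hands the job in, once; it reports no verdict.
The state is a dict: "time": time; "q": joint angles; "joint_vel": joint speeds; "joint_torque": joint torques, N m; "tool_pos": TCP position; "tcp_rot": TCP orientation; "wrist_force": force on the tool from outside, world axes, zero at the start; "torque": the same for the moment, N m; "width": opening from 0.0 (shut) to 1.0 (fully open).
Only numpy, scipy, OpenCV 4.12 (cv2) and the standard library are available. Lean on these libraries where they do the work, as an engineer would, in place of code of your own. Each camera call takes 0.05 s, during which the arm holds its last target.

## Working session

There is one attempt and no reset: what is moved stays moved. The work goes in short steps, Python scripts to look and compute and a tool call to move; the robot and the scene stay as the last step left them, time stands still between calls to the robot, and variables do not carry over. Pictures are saved under pics/ and viewed, and the job is handed in when it is done.

Besides the shell and the picture viewer there is one more tool, called after "Emit:" as name([rows], argument=value, ...), one row to a line, values as JSON. carry_out: Moves the arm, as the interface text tells. Its arguments: {"type":"object","properties":{"deltas":{"type":"array"},"grip":{"type":"number"},"force":{"type":"number"}},"required":["deltas"]}

```bash
mkdir -p pics; ls; python3 - <<'E'
from workcell import bot
import cv2,numpy as np,pickle
s=bot.read_state(); print(s)
d={}
for n in("scene","top","wrist"):
    c=bot.read_camera(n); d[n]=c
    cv2.imwrite(f"pics/{n}0.png",cv2.resize(c["frame"][:,:,::-1],None,fx=1.5,fy=1.5,interpolation=cv2.INTER_CUBIC))
    print(n,{k:v for k,v in c.items() if k!="frame"})
pickle.dump((s,d),open("d0.pkl","wb"))
E
```

```text
pics
{'time': 0.0, 'q': array([ 1.21611222e+00,  2.64737388e-01,  1.60540789e+00, -2.27995318e-05,
        1.27369922e+00, -3.68880272e-02]), 'joint_vel': array([ 0.00055005, -0.00061883, -0.0007961 ,  0.00211051, -0.00070358,
        0.00054508]), 'joint_torque': array([-2.56780422e-04, -5.15093887e+01, -3.67324555e+01, -1.61762696e-04,
        1.24312582e-02, -5.47512883e-06]), 'tool_pos': array([0.2106611 , 0.64049792, 0.22995435]), 'tcp_rot': array([ 2.54391922,  1.84122009, -0.00291975]), 'wrist_force': array([-0.30487274,  0.10224488,  0.41043275]), 'torque': array([-0.013409  ,  0.02026418, -0.04886725]), 'width': 1.0006007028439277}
scene {'K': array([[406.85149069,   0.        , 253.94226386],
       [  0.        , 406.85149069, 196.57034549],
       [  0.        ,   0.        ,   1.        ]]), 'xyz': array([0.15364997, 0.60540072, 0.52956953]), 'attitude': array([-0.64527612,  2.44432659, -1.35946421])}
top {'K': array([[488.04256573,   0.        , 259.34341932],
       [  0.        , 488.04256573, 184.75077659],
       [  0.        ,   0.        ,   1.        ]]), 'xyz': array([ 0.33185247, -0.0594178 ,  1.31640441]), 'attitude': array([-2.14031225,  2.16114179, -0.15332993])}
wrist {'K': array([[342.02513137,   0.        , 251.93284714],
       [  0.        , 342.02513137, 193.72064376],
       [  0.        ,   0.        ,   1.        ]]), 'hand_eye': array([[ 9.99999835e-01, -5.20446222e-04, -2.44616528e-04,
         8.21094552e-04],
       [ 5.71934022e-04,  9.44427323e-01,  3.28719796e-01,
        -8.49235751e-02],
       [ 5.99415562e-05, -3.28719882e-01,  9.44427464e-01,
        -1.44457640e-01],
       [ 0.00000000e+00,  0.00000000e+00,  0.00000000e+00,
         1.00000000e+00]])}
```

View pics/scene0.png

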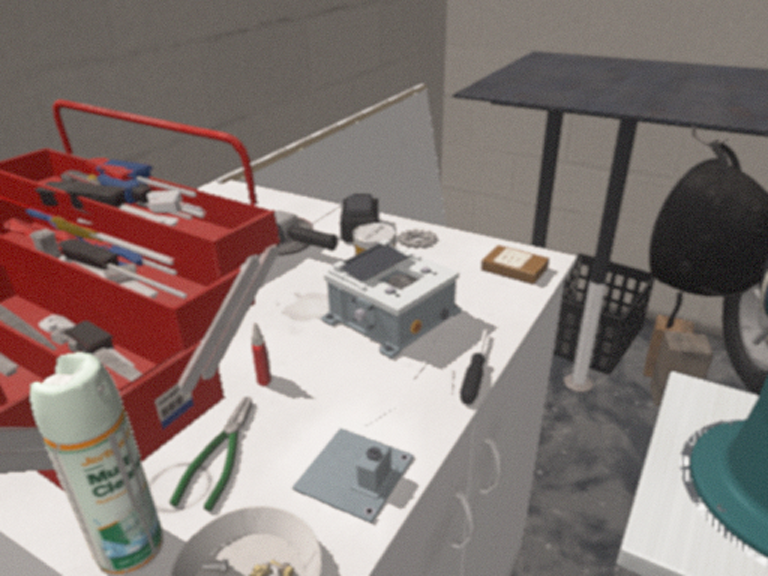

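View pics/top0.png

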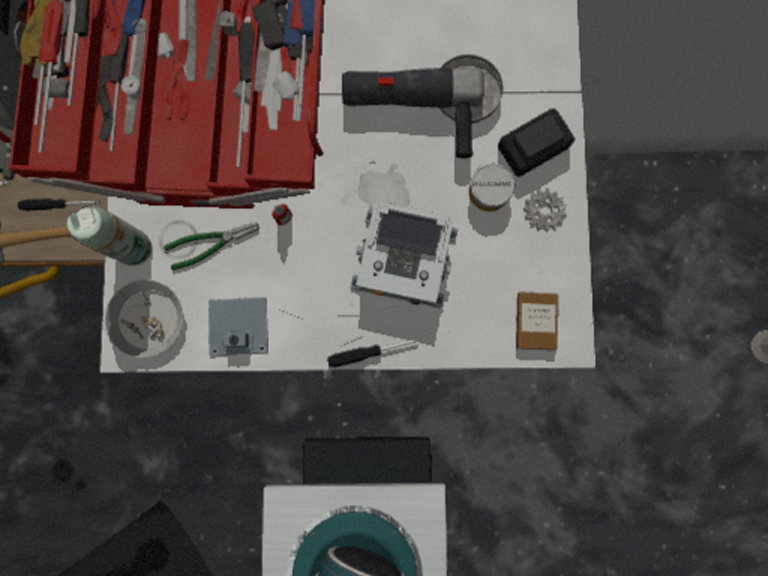

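View pics/wrist0.png

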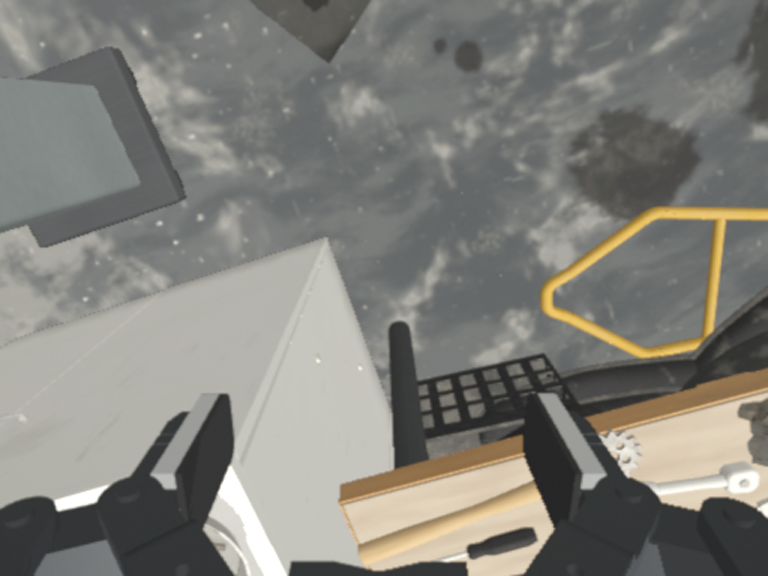

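```bash
cat > h.py <<'E'
import numpy as np,cv2,pickle
from scipy.spatial.transform import Rotation as R
def cam(c,s=None):
    if 'hand_eye' in c:
        T=np.eye(4);T[:3,:3]=R.from_rotvec(s['tcp_rot']).as_matrix();T[:3,3]=s['tool_pos'];T=T@c['hand_eye'];return T[:3,:3],T[:3,3]
    return R.from_rotvec(c['attitude']).as_matrix(),np.array(c['xyz'])
def px2z(c,uv,z,s=None):
    Rm,t=cam(c,s);K=c['K'];r=Rm@np.array([(uv[0]-K[0,2])/K[0,0],(uv[1]-K[1,2])/K[1,1],1]);return t+r*(z-t[2])/r[2]
def proj(c,p,s=None):
    Rm,t=cam(c,s);q=c['K']@(Rm.T@(np.asarray(p)-t));return q[:2]/q[2]
def crop(c,u,v,w,h,f,name):
    cv2.imwrite(name,cv2.resize(c['frame'][v:v+h,u:u+w,::-1],None,fx=f,fy=f,interpolation=cv2.INTER_CUBIC))
E
python3 - <<'E'
from h import *
s,d=pickle.load(open('d0.pkl','rb'))
a=d['top']
crop(a,130,190,60,55,10,'pics/a.png')
crop(a,225,125,90,90,6.6,'pics/b.png')
crop(d['scene'],185,270,100,85,7,'pics/c.png')
crop(d['scene'],205,155,110,85,7,'pics/e.png')
E
```

```text
(no output)
```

View pics/a.png

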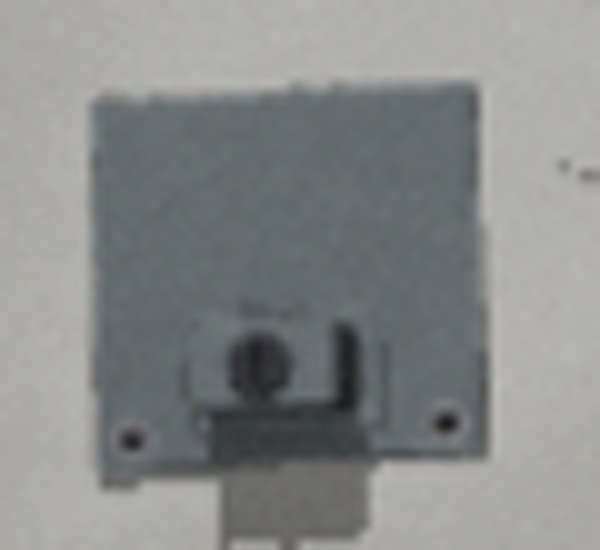

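View pics/b.png

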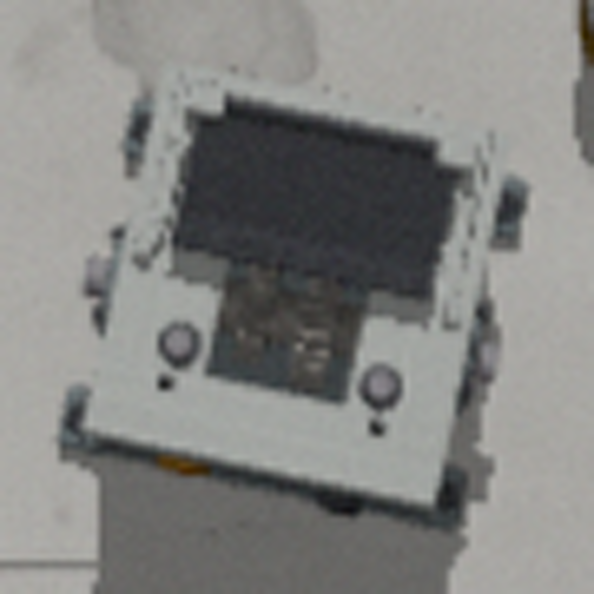

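View pics/c.png

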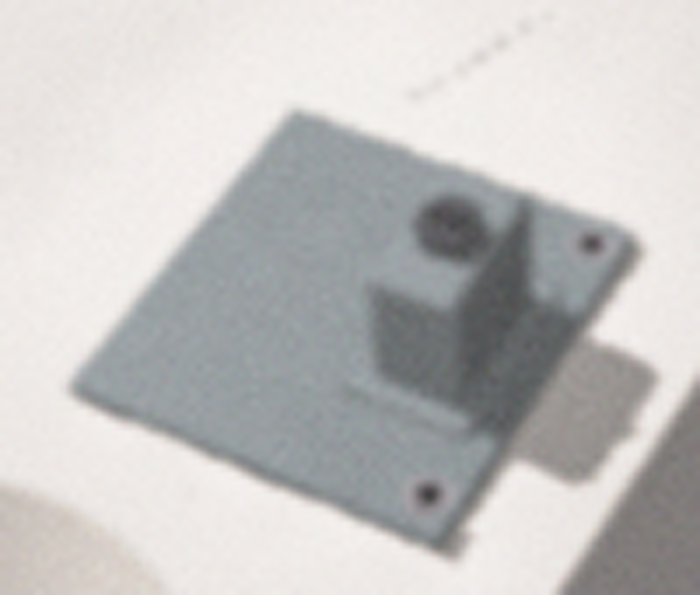

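View pics/e.png

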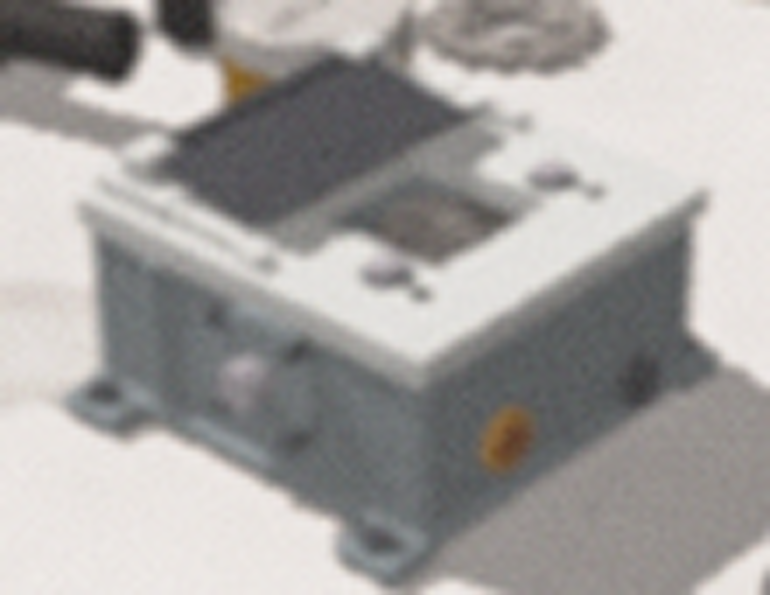

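```bash
python3 - <<'E'
from h import *
s,d=pickle.load(open('d0.pkl','rb'))
a=d['top'];b=d['scene']
P=lambda c,pts,off,f,z:np.array([px2z(c,(off[0]+(u+.5)/f-.5,off[1]+(v+.5)/f-.5),z) for u,v in pts])
np.set_printoptions(precision=4,suppress=True)
A=P(a,[(95,95),(477,85),(487,458),(103,475)],(130,190),10,.005);print('cover top FL FR NR NL\n',A)
print('holes',P(a,[(132,440),(445,422)],(130,190),10,.005))
C=P(b,[(75,385),(297,110),(640,240),(445,548)],(185,270),7,.005);print('cover scene FL FR NR NL\n',C)
print('holes',P(b,[(428,494),(592,243)],(185,270),7,.005))
for X in(A,C):
    f=X[:2].mean(0);n=X[2:].mean(0);print('yaw',np.arctan2(*(f-n)[1::-1]),np.arctan2(-(X[1]-X[0])[0]*-1*-1, -(X[1]-X[0])[1]) , np.linalg.norm(f-n),np.linalg.norm(X[0]-X[1]),'ctr',X.mean(0))
print('plug top',P(a,[(260,368)],(130,190),10,.045),P(b,[(452,225)],(185,270),7,.045))
G=P(a,[(180,345),(381,387)],(225,125),6.6,.083);H=P(b,[(386,272),(553,177)],(205,155),7,.083);print('plungers\n',G,'\n',H)
g=P(a,[(83,437),(438,503)],(225,125),6.6,.078);print('front corners',g,np.linalg.norm(g[0]-g[1]))
for X in(G,H,g,):
    e=X[0]-X[1];y=np.arctan2(-e[0],e[1]);print('yaw',y,np.linalg.norm(e)); 
    x=np.array([np.cos(y),np.sin(y),0]);print('home',X.mean(0)+x*(.076 if X is not g else .117))
E
```

```text
cover top FL FR NR NL
 [[0.4796 0.2607 0.005 ]
 [0.4813 0.1576 0.005 ]
 [0.381  0.1536 0.005 ]
 [0.3775 0.2561 0.005 ]]
holes [[0.3867 0.2486 0.005 ]
 [0.3907 0.165  0.005 ]]
cover scene FL FR NR NL
 [[0.4753 0.2632 0.005 ]
 [0.4799 0.1621 0.005 ]
 [0.3811 0.1588 0.005 ]
 [0.3766 0.2597 0.005 ]]
holes [[0.3873 0.2492 0.005 ]
 [0.3909 0.1654 0.005 ]]
yaw 0.04264584003680176 -0.016776333710380908 0.10133740498607957 0.10309062265645419 ctr [0.4299 0.207  0.005 ]
yaw 0.03424069699985668 -0.04556921411825345 0.09881609213756218 0.10119123028840421 ctr [0.4282 0.2109 0.005 ]
plug top [[0.4033 0.2064 0.045 ]] [[0.4034 0.2097 0.045 ]]
plungers
 [[ 0.5252 -0.0452  0.083 ]
 [ 0.508  -0.1229  0.083 ]] 
 [[ 0.5225 -0.0362  0.083 ]
 [ 0.5044 -0.1129  0.083 ]]
front corners [[ 0.4902 -0.0073  0.078 ]
 [ 0.4632 -0.1444  0.078 ]] 0.1397352771985161
yaw -0.21780429826871225 0.07950655292153418
home [ 0.5908 -0.1005  0.083 ]
yaw -0.23149707056239702 0.07880735720862311
home [ 0.5875 -0.092   0.083 ]
yaw -0.19461430227691218 0.1397352771985161
home [ 0.5915 -0.0985  0.078 ]
```

```bash
cat >> h.py <<'E'
np.set_printoptions(precision=4,suppress=True)
def Rt(psi,pitch=0):
    """tool rotation, flipped: tool y = -cover x, tool x = -cover y, z down; pitch>0 = nose (cover +x) down"""
    Z=R.from_euler('z',psi)*R.from_euler('y',pitch)
    return Z*R.from_matrix(np.array([[0,-1,0],[-1,0,0],[0,0,-1.]]).T)
def plan(s,pos,Rg,n,spin=None):
    R0=R.from_rotvec(s['tcp_rot']);p0=np.array(s['tool_pos']);pos=np.array(pos)
    dr=(R0.inv()*Rg).as_rotvec()
    if spin is not None and np.sign(dr[2])!=spin and abs(dr[2])>2.5: dr=dr-dr/np.linalg.norm(dr)*2*np.pi
    Rc=R0;pc=p0
    for i in range(1,n+1):
        w=p0+(pos-p0)*i/n; d=Rc.inv().apply(w-pc).round(4); r=(dr/n).round(4)
        print('{"delta_pos":[%g,%g,%g],"dr":[%g,%g,%g]},'%(*d,*r)) if n<=20 else 0
        pc=pc+Rc.apply(d); Rc=Rc*R.from_rotvec(r)
    print('end',pc,Rc.as_rotvec(), 'total dpos(tool)',R0.inv().apply(pos-p0),'dr',dr)
E
python3 - <<'E'
from h import *
s,d=pickle.load(open('d0.pkl','rb'))
plan(s,[.56,-.10,.27],Rt(-.21),18,1)
E
```

```text
{"delta_pos":[-0.033,0.0313,-0.0022],"dr":[0.0002,0,0.1685]},
{"delta_pos":[-0.0273,0.0364,-0.0021],"dr":[0.0002,0,0.1685]},
{"delta_pos":[-0.0208,0.0404,-0.0022],"dr":[0.0002,0,0.1685]},
{"delta_pos":[-0.0138,0.0434,-0.0022],"dr":[0.0002,0,0.1685]},
{"delta_pos":[-0.0062,0.0451,-0.0021],"dr":[0.0002,0,0.1685]},
{"delta_pos":[0.0013,0.0454,-0.0022],"dr":[0.0002,0,0.1685]},
{"delta_pos":[0.009,0.0446,-0.0022],"dr":[0.0002,0,0.1685]},
{"delta_pos":[0.0163,0.0425,-0.0022],"dr":[0.0002,0,0.1685]},
{"delta_pos":[0.0233,0.0391,-0.0023],"dr":[0.0002,0,0.1685]},
{"delta_pos":[0.0294,0.0347,-0.0022],"dr":[0.0002,0,0.1685]},
{"delta_pos":[0.0348,0.0292,-0.0022],"dr":[0.0002,0,0.1685]},
{"delta_pos":[0.0393,0.023,-0.0023],"dr":[0.0002,0,0.1685]},
{"delta_pos":[0.0425,0.016,-0.0022],"dr":[0.0002,0,0.1685]},
{"delta_pos":[0.0447,0.0087,-0.0022],"dr":[0.0002,0,0.1685]},
{"delta_pos":[0.0455,0.0011,-0.0023],"dr":[0.0002,0,0.1685]},
{"delta_pos":[0.045,-0.0065,-0.0022],"dr":[0.0002,0,0.1685]},
{"delta_pos":[0.0433,-0.014,-0.0023],"dr":[0.0002,0,0.1685]},
{"delta_pos":[0.0403,-0.0211,-0.0022],"dr":[0.0002,0,0.1685]},
end [ 0.56 -0.1   0.27] [ 1.9774 -2.4412 -0.0003] total dpos(tool) [-0.5944  0.5632 -0.0387] dr [0.0034 0.0003 3.0338]
```

Emit:
carry_out([
  {"delta_pos": [-0.033,0.031,-0.003],"dr": [0,0,0.168]},
  {"delta_pos": [-0.027,0.036,-0.003],"dr": [0,0,0.168]},
  {"delta_pos": [-0.021,0.04,-0.003],"dr": [0,0,0.168]},
  {"delta_pos": [-0.014,0.043,-0.003],"dr": [0,0,0.168]},
  {"delta_pos": [-0.006,0.045,-0.003],"dr": [0,0,0.168]},
  {"delta_pos": [0.001,0.045,-0.003],"dr": [0,0,0.168]},
  {"delta_pos": [0.009,0.045,-0.003],"dr": [0,0,0.168]},
  {"delta_pos": [0.016,0.042,-0.003],"dr": [0,0,0.168]},
  {"delta_pos": [0.023,0.039,-0.003],"dr": [0,0,0.168]},
])

```text
time: 1.27
tool_pos: [0.3844, 0.2712, 0.2582]
tcp_rot: [3.114, -0.414, -0.0]
wrist_force: [0.3, 0.4, -0.1]
width: 1.002
```

Emit:
carry_out([
  {"delta_pos": [0.029,0.035,-0.002],"dr": [0,0,0.168]},
  {"delta_pos": [0.035,0.029,-0.002],"dr": [0,0,0.168]},
  {"delta_pos": [0.039,0.023,-0.002],"dr": [0,0,0.168]},
  {"delta_pos": [0.042,0.016,-0.002],"dr": [0,0,0.168]},
  {"delta_pos": [0.045,0.009,-0.002],"dr": [0,0,0.168]},
  {"delta_pos": [0.045,0.001,-0.002],"dr": [0,0,0.168]},
  {"delta_pos": [0.045,-0.007,-0.002],"dr": [0,0,0.168]},
  {"delta_pos": [0.043,-0.014,-0.002],"dr": [0,0,0.168]},
  {"delta_pos": [0.04,-0.021,-0.002],"dr": [0,0,0.168]},
  {"delta_pos": [0,0,0],"dr": [0,0,0]},
])

```text
time: 2.52
tool_pos: [0.5612, -0.0978, 0.2758]
tcp_rot: [1.983, -2.436, 0.0]
wrist_force: [-0.0, -0.9, 0.8]
width: 1.0
```

```bash
python3 - <<'E'
from workcell import bot
from h import *
s=bot.read_state();c=bot.read_camera('wrist');pickle.dump((s,c),open('d1.pkl','wb'))
print(s['time'],s['tool_pos'],s['tcp_rot'],s['joint_vel'])
crop(c,0,0,512,384,1.5,'pics/w1.png')
E
```

```text
2.525 [ 0.5612 -0.0978  0.2758] [ 1.9832 -2.4356  0.0002] [ 0.0429 -0.026   0.0376  0.0277  0.0235 -0.031 ]
```

View pics/w1.png

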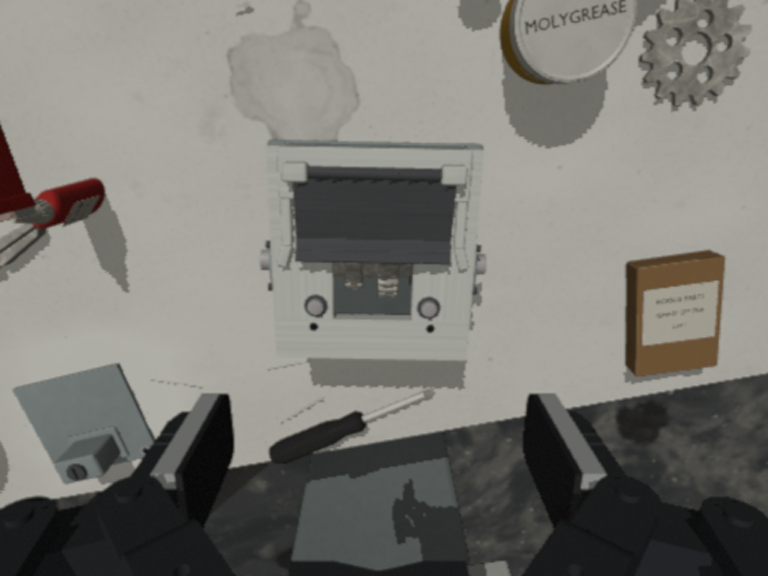

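```bash
python3 - <<'E'
from h import *
s,c=pickle.load(open('d1.pkl','rb'))
crop(c,170,85,165,165,4.5,'pics/w1g.png') if 0 else crop(c,172,90,160,120,5,'pics/w1g.png')
crop(c,172,150,160,100,5,'pics/w1h.png')
E
```

```text
(no output)
```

View pics/w1g.png

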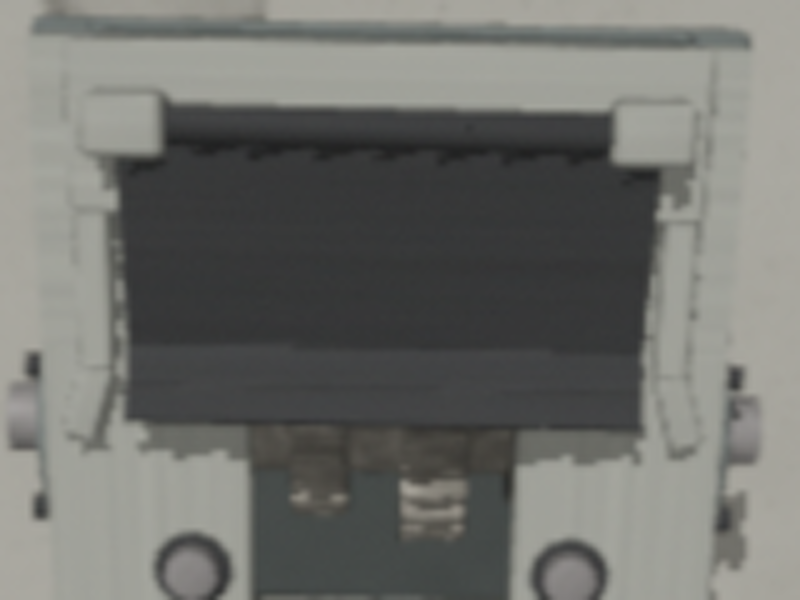

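View pics/w1h.png

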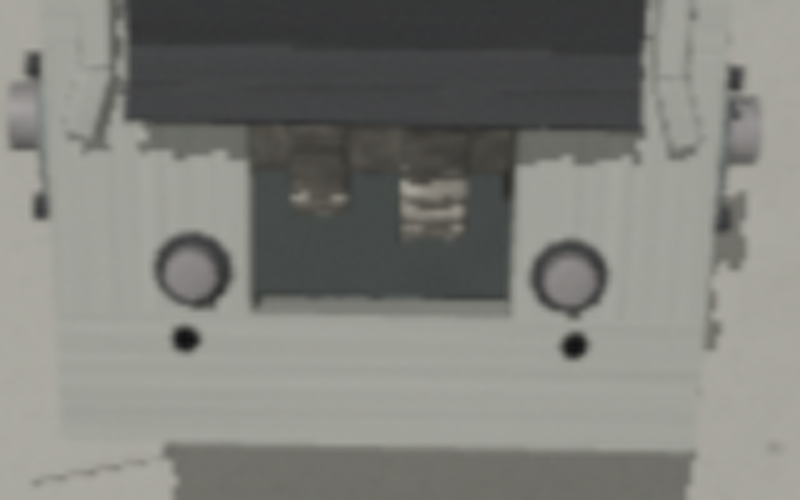

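```bash
python3 - <<'E'
from h import *
s,c=pickle.load(open('d1.pkl','rb'))
P=lambda pts,off,f,z:np.array([px2z(c,(off[0]+(u+.5)/f-.5,off[1]+(v+.5)/f-.5),z,s) for u,v in pts])
for n,pts,off,z,x in(('pl',[(189,268),(571,275)],(172,150),.083,.076),('hole',[(186,339),(574,346)],(172,150),.078,0),('front',[(60,437),(695,449)],(172,150),.078,.117),('guide in',[(110,368),(659,378)],(172,90),.083,0),('lip end',[(127,420),(641,430)],(172,90),.088,.04),('bend',[(131,346),(645,354)],(172,90),.082,.026)):
    X=P(pts,off,5,z);e=X[0]-X[1];y=np.arctan2(-e[0],e[1]);m=X.mean(0);print(n,X[:,:2].ravel(),'yaw %.4f len %.4f'%(y,np.linalg.norm(e)),'home',(m+x*np.array([np.cos(y),np.sin(y),0]))[:2])
X=P([(75,473),(78,384),(120,365)],(0,0),1.5,.005);print(X)
E
```

```text
pl [ 0.5284 -0.0445  0.5105 -0.123 ] yaw -0.2245 len 0.0806 home [ 0.5935 -0.1007]
hole [ 0.5108 -0.0388  0.4921 -0.121 ] yaw -0.2245 len 0.0843 home [ 0.5014 -0.0799]
front [ 0.4936 -0.0057  0.4621 -0.1431] yaw -0.2260 len 0.1409 home [ 0.5919 -0.1006]
guide in [ 0.5737 -0.0393  0.549  -0.1479] yaw -0.2236 len 0.1113 home [ 0.5613 -0.0936]
lip end [ 0.5636 -0.041   0.5405 -0.1421] yaw -0.2251 len 0.1037 home [ 0.591  -0.1005]
bend [ 0.577  -0.0445  0.5542 -0.146 ] yaw -0.2207 len 0.1040 home [ 0.591  -0.1009]
[[0.3789 0.2431 0.005 ]
 [0.4706 0.2019 0.005 ]
 [0.4811 0.1572 0.005 ]]
```

```bash
python3 - <<'E'
from workcell import bot
from h import *
s=bot.read_state()
plan(s,[.415,.206,.17],Rt(.04),8)
E
```

```text
{"delta_pos":[-0.0334,0.0254,0.0132],"dr":[0.0002,0.0001,-0.0302]},
{"delta_pos":[-0.0341,0.0243,0.0133],"dr":[0.0002,0.0001,-0.0302]},
{"delta_pos":[-0.0348,0.0233,0.0132],"dr":[0.0002,0.0001,-0.0302]},
{"delta_pos":[-0.0356,0.0223,0.0132],"dr":[0.0002,0.0001,-0.0302]},
{"delta_pos":[-0.0362,0.0211,0.0133],"dr":[0.0002,0.0001,-0.0302]},
{"delta_pos":[-0.0368,0.0201,0.0132],"dr":[0.0002,0.0001,-0.0302]},
{"delta_pos":[-0.0374,0.0189,0.0132],"dr":[0.0002,0.0001,-0.0302]},
{"delta_pos":[-0.0379,0.0178,0.0131],"dr":[0.0002,0.0001,-0.0302]},
end [0.415 0.206 0.17 ] [ 2.2654 -2.1765  0.0007] total dpos(tool) [-0.267   0.2029  0.106 ] dr [ 0.0013  0.0004 -0.2416]
```

Emit:
carry_out([
  {"delta_pos": [-0.033,0.025,0.013],"dr": [0,0,-0.03]},
  {"delta_pos": [-0.034,0.024,0.013],"dr": [0,0,-0.03]},
  {"delta_pos": [-0.035,0.023,0.013],"dr": [0,0,-0.03]},
  {"delta_pos": [-0.036,0.022,0.013],"dr": [0,0,-0.03]},
  {"delta_pos": [-0.036,0.021,0.013],"dr": [0,0,-0.03]},
  {"delta_pos": [-0.037,0.02,0.013],"dr": [0,0,-0.03]},
  {"delta_pos": [-0.037,0.019,0.013],"dr": [0,0,-0.03]},
  {"delta_pos": [-0.038,0.018,0.013],"dr": [0,0,-0.03]},
  {"delta_pos": [0,0,0],"dr": [0,0,0]},
  {"delta_pos": [0,0,0],"dr": [0,0,0]},
])

```text
time: 3.82
tool_pos: [0.4156, 0.2068, 0.1724]
tcp_rot: [2.268, -2.174, 0.001]
wrist_force: [1.1, 0.5, 0.3]
width: 0.998
```

```bash
python3 - <<'E'
from workcell import bot
from h import *
s=bot.read_state();c=bot.read_camera('wrist');pickle.dump((s,c),open('d2.pkl','wb'))
print(s['time'],s['tool_pos'],s['tcp_rot'],s['joint_vel'])
crop(c,0,0,512,384,1.5,'pics/w2.png')
E
```

```text
3.825 [0.4156 0.2068 0.1724] [ 2.2677 -2.1742  0.0006] [-0.0284 -0.0002 -0.0135 -0.0004 -0.0008  0.0049]
```

View pics/w2.png

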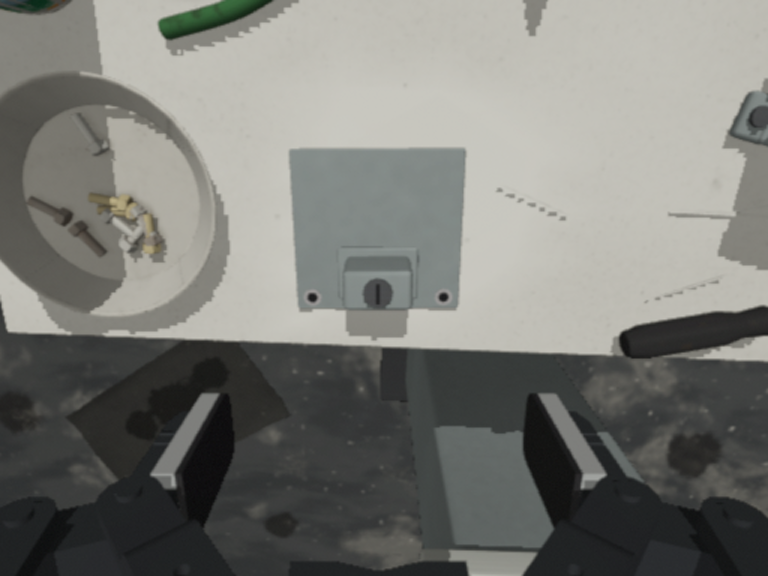

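```bash
python3 - <<'E'
from h import *
s,c=pickle.load(open('d2.pkl','rb'))
crop(c,188,92,128,120,6,'pics/w2c.png')
E
```

```text
(no output)
```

View pics/w2c.png

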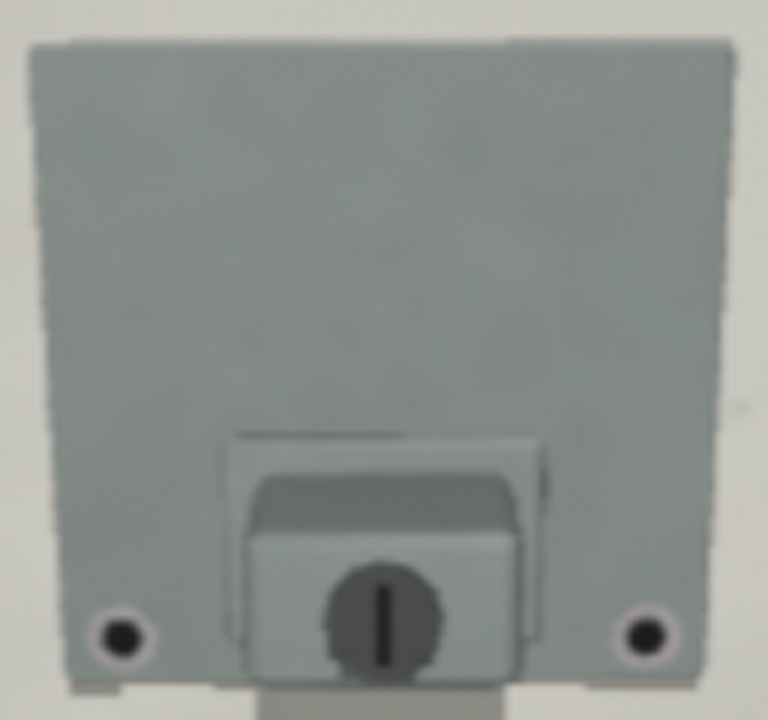

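```bash
python3 - <<'E'
from h import *
s,c=pickle.load(open('d2.pkl','rb'))
P=lambda pts,off,f,z:np.array([px2z(c,(off[0]+(u+.5)/f-.5,off[1]+(v+.5)/f-.5),z,s) for u,v in pts])
o=(188,92)
for n,pts,z,x in(('far',[(30,44),(735,40)],.005,-.05),('near',[(67,682),(700,682)],.005,.05),('holes',[(122,638),(646,637)],.005,0),('blk back top',[(250,535),(514,535)],.041,0),('blk front top',[(240,681),(521,681)],.041,0),('plug',[(335,618),(433,618)],.045,0),('flange',[(228,443),(541,440)],.006,0)):
    X=P(pts,o,6,z);e=X[0]-X[1];y=np.arctan2(-e[0],e[1]);m=X.mean(0);print(n,X[:,:2].ravel(),'yaw %.4f len %.4f'%(y,np.linalg.norm(e)),'mid',m[:2],(m+x*np.array([np.cos(y),np.sin(y),0]))[:2])
E
```

```text
far [0.4784 0.2624 0.4832 0.1591] yaw 0.0470 len 0.1034 mid [0.4808 0.2108] [0.4309 0.2084]
near [0.3782 0.2579 0.3825 0.155 ] yaw 0.0413 len 0.1030 mid [0.3803 0.2065] [0.4303 0.2085]
holes [0.3862 0.249  0.3899 0.1644] yaw 0.0434 len 0.0847 mid [0.388  0.2067] [0.388  0.2067]
blk back top [0.4155 0.2267 0.417  0.1896] yaw 0.0414 len 0.0371 mid [0.4163 0.2081] [0.4163 0.2081]
blk front top [0.3935 0.2277 0.3952 0.1873] yaw 0.0413 len 0.0405 mid [0.3943 0.2075] [0.3943 0.2075]
plug [0.4051 0.2143 0.4056 0.2005] yaw 0.0414 len 0.0138 mid [0.4053 0.2074] [0.4053 0.2074]
flange [0.4196 0.2324 0.4221 0.1836] yaw 0.0513 len 0.0488 mid [0.4208 0.208 ] [0.4208 0.208 ]
```

```bash
python3 - <<'E'
from workcell import bot
from h import *
s=bot.read_state(); print(s['tool_pos'])
plan(s,[.405,.2075,.009],Rt(.044),1)
E
```

```text
[0.4162 0.2064 0.1727]
{"delta_pos":[-0.0016,0.0112,0.1637],"dr":[-0.0008,-0.0001,-0.0033]},
end [0.405  0.2075 0.009 ] [ 2.2697 -2.1721 -0.0001] total dpos(tool) [-0.0016  0.0112  0.1637] dr [-0.0008 -0.0001 -0.0033]
```

Emit:
carry_out([
  {"delta_pos": [-0.001,0.006,0.03],"dr": [0,0,-0.003]},
  {"delta_pos": [-0.001,0.005,0.035],"dr": [0,0,0]},
  {"delta_pos": [0,0,0.035],"dr": [0,0,0]},
  {"delta_pos": [0,0,0.03],"dr": [0,0,0]},
  {"delta_pos": [0,0,0.02],"dr": [0,0,0]},
  {"delta_pos": [0,0,0.01],"dr": [0,0,0]},
  {"delta_pos": [0,0,0.004],"dr": [0,0,0]},
  {"delta_pos": [0,0,0],"dr": [0,0,0]},
])

```text
time: 4.88
tool_pos: [0.4057, 0.208, 0.0088]
tcp_rot: [-2.267, 2.173, -0.001]
wrist_force: [-0.0, -0.6, 0.6]
width: 0.996
```

```bash
python3 - <<'E'
from workcell import bot
from h import *
s=bot.read_state();print(s['time'],s['tool_pos'],s['tcp_rot'],s['wrist_force'])
c=bot.read_camera('wrist')
crop(c,0,0,512,384,1.5,'pics/w3.png')
plan(s,[.405,.2075,.009],Rt(.044),1)
E
```

```text
4.875 [0.4057 0.208  0.0088] [-2.2673  2.1734 -0.0006] [-0.0237 -0.6366  0.5535]
{"delta_pos":[0.0005,0.0007,-0.0002],"dr":[-0.0009,0.0003,-0.0017]},
end [0.405  0.2075 0.009 ] [-2.2698  2.172   0.    ] total dpos(tool) [ 0.0005  0.0007 -0.0002] dr [-0.0009  0.0003 -0.0017]
```

View pics/w3.png

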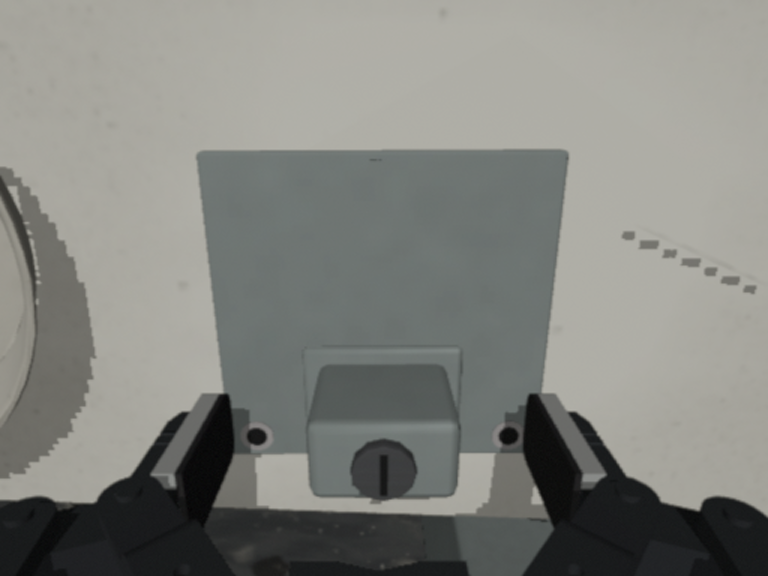

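Block is centred between the pads (block at x 308–460, pads at 230 and 527). Close the gripper.

Emit:
carry_out([
  {"delta_pos": [0,0,0],"dr": [0,0,0]},
  {"delta_pos": [0,0,0],"dr": [0,0,0]},
  {"delta_pos": [0,0,0],"dr": [0,0,0]},
  {"delta_pos": [0,0,0],"dr": [0,0,0]},
  {"delta_pos": [0,0,0],"dr": [0,0,0]},
  {"delta_pos": [0,0,0],"dr": [0,0,0]},
  {"delta_pos": [0,0,0],"dr": [0,0,0]},
  {"delta_pos": [0,0,0],"dr": [0,0,0]},
], grip=0, force=100)

```text
time: 5.92
tool_pos: [0.4058, 0.2085, 0.009]
tcp_rot: [-2.268, 2.172, -0.001]
wrist_force: [0.5, -0.3, 5.5]
width: 0.454
```

```bash
python3 - <<'E'
from workcell import bot
from h import *
s=bot.read_state();print(s['time'],s['tool_pos'],s['tcp_rot'],s['wrist_force'],s['width'])
c=bot.read_camera('wrist');pickle.dump((s,c),open('d4.pkl','wb'))
crop(c,0,0,512,384,1.5,'pics/w4.png')
E
```

```text
5.925 [0.4058 0.2085 0.009 ] [-2.2676  2.1723 -0.0009] [ 0.4761 -0.3143  5.4926] 0.45396404744442104
```

View pics/w4.png

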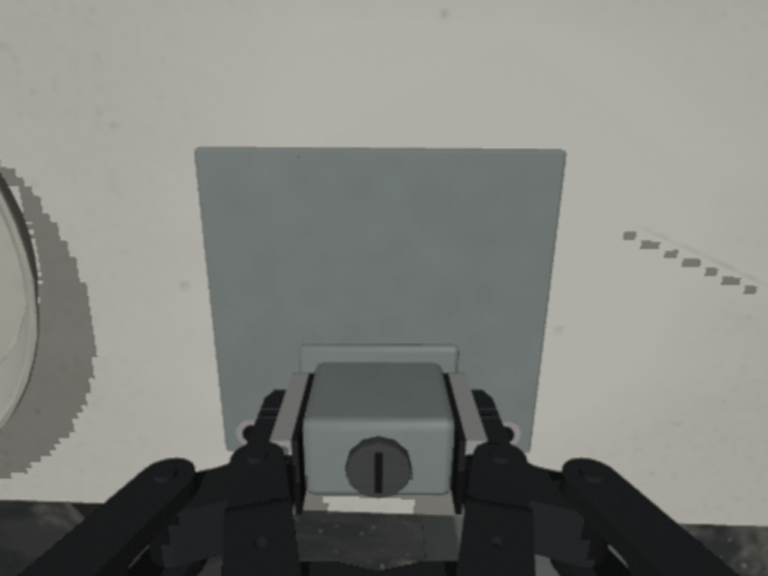

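```bash
python3 - <<'E'
from h import *
s,c=pickle.load(open('d4.pkl','rb'))
crop(c,120,85,130,40,6,'pics/w4a.png');crop(c,255,85,130,40,6,'pics/w4b.png')
X=np.array([px2z(c,((u+.5)/1.5-.5,(v+.5)/1.5-.5),.005,s) for u,v in[(196,148),(566,150)]])
e=X[0]-X[1];print(X,np.arctan2(-e[0],e[1]),np.linalg.norm(e))
R0=R.from_rotvec(s['tcp_rot']);print('edge mid in tool',R0.inv().apply(X.mean(0)-s['tool_pos']),'tool yaw', (R0*Rt(0).inv()).as_rotvec())
E
```

```text
[[0.4792 0.2634 0.005 ]
 [0.483  0.1599 0.005 ]] 0.037172583331064865 0.10350903298499364
edge mid in tool [ 0.     -0.0753  0.0041] tool yaw [ 0.0006 -0.0014  0.0429]
```

View pics/w4a.png

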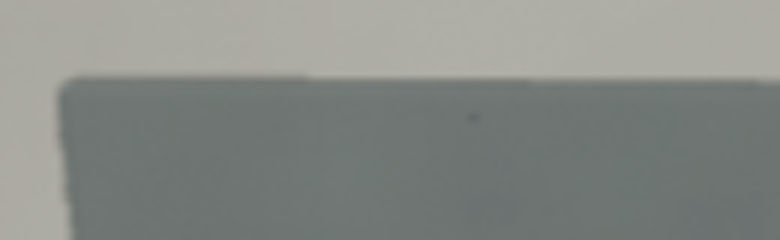

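View pics/w4b.png

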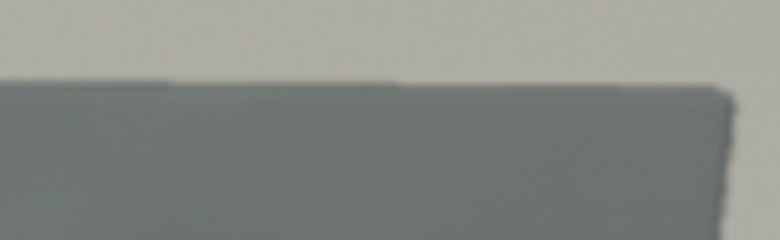

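```bash
cat >> h.py <<'E'
HOME=np.array([.5925,-.1008,.078]);YG=-.2245;XG=np.array([np.cos(YG),np.sin(YG),0]);EDGE=np.array([0,-.0755,.009])
def wp(d,h,pitch,yaw=-.219,lat=0):
    Rg=Rt(yaw,pitch);E=HOME-d*XG+np.array([0,0,h])+lat*np.array([-XG[1],XG[0],0]);return E-Rg.apply(EDGE),Rg
def edge(s):
    Rr=R.from_rotvec(s['tcp_rot']);E=Rr.apply(EDGE)+s['tool_pos']-HOME
    w=(Rr*Rt(0).inv()); a=w.as_euler('zyx')
    return 'd %.4f lat %.4f h %.4f yaw %.4f pitch %.4f roll %.4f'%(-E@XG,E@np.array([-XG[1],XG[0],0]),E[2],*a)
E
python3 - <<'E'
from workcell import bot
from h import *
s=bot.read_state(); 
s2=dict(s);s2['tool_pos']=s['tool_pos']+[0,0,.15]
p,Rg=wp(.06,.07,0);print(p)
plan(s2,p,Rg,9)
E
```

```text
[ 0.4603 -0.071   0.157 ]
{"delta_pos":[0.0313,-0.0047,0.0002],"dr":[-0.0001,0.0001,0.0291]},
{"delta_pos":[0.0311,-0.0056,0.0002],"dr":[-0.0001,0.0001,0.0291]},
{"delta_pos":[0.031,-0.0066,0.0003],"dr":[-0.0001,0.0001,0.0291]},
{"delta_pos":[0.0307,-0.0074,0.0002],"dr":[-0.0001,0.0001,0.0291]},
{"delta_pos":[0.0306,-0.0083,0.0002],"dr":[-0.0001,0.0001,0.0291]},
{"delta_pos":[0.0302,-0.0092,0.0002],"dr":[-0.0001,0.0001,0.0291]},
{"delta_pos":[0.03,-0.0101,0.0003],"dr":[-0.0001,0.0001,0.0291]},
{"delta_pos":[0.0297,-0.0109,0.0002],"dr":[-0.0001,0.0001,0.0291]},
{"delta_pos":[0.0294,-0.0118,0.0002],"dr":[-0.0001,0.0001,0.0291]},
end [ 0.4603 -0.0711  0.157 ] [-1.9653  2.4507 -0.0006] total dpos(tool) [ 0.2816 -0.0424  0.0019] dr [-0.0013  0.0007  0.262 ]
```

Emit:
carry_out([
  {"delta_pos": [0,0,-0.01],"dr": [0,0,0]},
  {"delta_pos": [0,0,-0.03],"dr": [0,0,0]},
  {"delta_pos": [0,0,-0.04],"dr": [0,0,0]},
  {"delta_pos": [0,0,-0.04],"dr": [0,0,0]},
  {"delta_pos": [0,0,-0.03],"dr": [0,0,0]},
])

```text
time: 6.6
tool_pos: [0.4047, 0.208, 0.1599]
tcp_rot: [-2.268, 2.173, -0.0]
wrist_force: [0.8, -0.2, -1.5]
width: 0.453
```

Emit:
carry_out([
  {"delta_pos": [0.031,-0.005,0],"dr": [0,0,0.029]},
  {"delta_pos": [0.031,-0.006,0],"dr": [0,0,0.029]},
  {"delta_pos": [0.031,-0.007,0],"dr": [0,0,0.029]},
  {"delta_pos": [0.031,-0.007,0],"dr": [0,0,0.029]},
  {"delta_pos": [0.031,-0.008,0],"dr": [0,0,0.029]},
  {"delta_pos": [0.03,-0.009,0],"dr": [0,0,0.029]},
  {"delta_pos": [0.03,-0.01,0],"dr": [0,0,0.029]},
  {"delta_pos": [0.03,-0.011,0],"dr": [0,0,0.029]},
  {"delta_pos": [0.029,-0.012,0.002],"dr": [0,0,0.029]},
  {"delta_pos": [0,0,0],"dr": [0,0,0]},
])

```text
time: 7.85
tool_pos: [0.4594, -0.0729, 0.1558]
tcp_rot: [1.962, -2.452, -0.001]
wrist_force: [-0.2, 0.7, -1.3]
width: 0.455
```

```bash
python3 - <<'E'
from workcell import bot
from h import *
s=bot.read_state();print(s['time'],s['tool_pos'],edge(s),s['wrist_force'],s['torque'],s['width'])
c=bot.read_camera('wrist');pickle.dump((s,c),open('d5.pkl','wb'))
crop(c,0,0,512,384,1.5,'pics/w5.png')
plan(s,*wp(.054,.018,.1),6)
E
```

```text
7.85 [ 0.4594 -0.0729  0.1558] d 0.0605 lat -0.0022 h 0.0687 yaw -0.2210 pitch 0.0014 roll -0.0001 [-0.2223  0.6736 -1.3316] [0.0078 0.0053 0.035 ] 0.4547443847148489
{"delta_pos":[-0.0003,-0.0013,0.0072],"dr":[-0.0164,-0,-0.0003]},
{"delta_pos":[-0.0004,-0.0014,0.0072],"dr":[-0.0164,-0,-0.0003]},
{"delta_pos":[-0.0003,-0.0016,0.0072],"dr":[-0.0164,-0,-0.0003]},
{"delta_pos":[-0.0003,-0.0017,0.0071],"dr":[-0.0164,-0,-0.0003]},
{"delta_pos":[-0.0004,-0.0017,0.0072],"dr":[-0.0164,-0,-0.0003]},
{"delta_pos":[-0.0003,-0.0019,0.0071],"dr":[-0.0164,-0,-0.0003]},
end [ 0.4674 -0.0726  0.1125] [ 1.9245 -2.4004 -0.1195] total dpos(tool) [-0.002  -0.0079  0.0433] dr [-0.0986 -0.0003 -0.002 ]
```

View pics/w5.png

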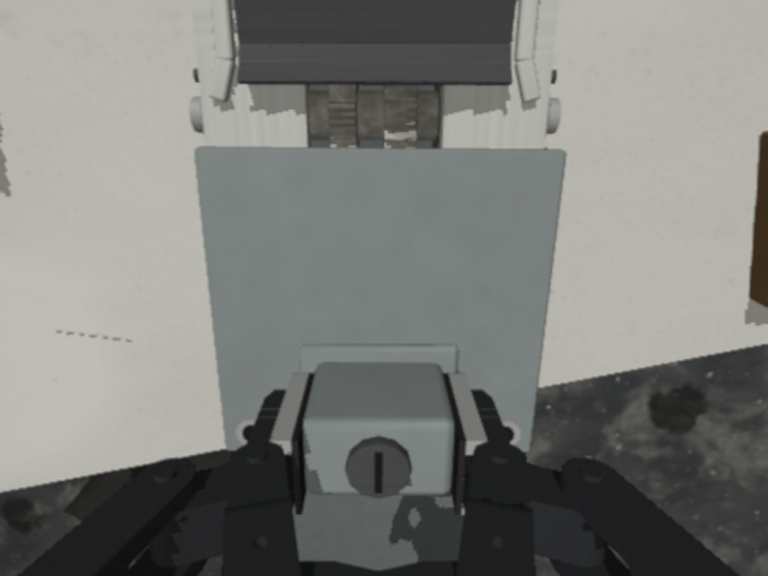

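Emit:
carry_out([
  {"delta_pos": [-0.001,-0.001,0.007],"dr": [-0.016,0,0]},
  {"delta_pos": [-0.001,-0.001,0.007],"dr": [-0.017,0,0]},
  {"delta_pos": [0,-0.002,0.007],"dr": [-0.016,0,0]},
  {"delta_pos": [0,-0.002,0.007],"dr": [-0.017,0,0]},
  {"delta_pos": [0,-0.002,0.007],"dr": [-0.016,0,0]},
  {"delta_pos": [0,-0.002,0.007],"dr": [-0.017,0,0]},
  {"delta_pos": [0,0,0],"dr": [0,0,0]},
  {"delta_pos": [0,0,0],"dr": [0,0,0]},
])

```text
time: 8.9
tool_pos: [0.4684, -0.0713, 0.1139]
tcp_rot: [1.926, -2.4, -0.119]
wrist_force: [-0.3, -0.2, -1.8]
width: 0.451
```

```bash
python3 - <<'E'
from workcell import bot
from h import *
s=bot.read_state();print(s['time'],s['tool_pos'],edge(s),s['wrist_force'],s['torque'],s['width'])
c=bot.read_camera('wrist');pickle.dump((s,c),open('d6.pkl','wb'))
crop(c,110,0,290,210,2.7,'pics/w6.png')
plan(s,*wp(.046,.0025,.1),4)
E
```

```text
8.9 [ 0.4684 -0.0713  0.1139] d 0.0533 lat 0.0016 h 0.0194 yaw -0.2194 pitch 0.0968 roll 0.0215 [-0.3357 -0.2172 -1.8392] [-0.0006 -0.0027 -0.0126] 0.45103852994005456
{"delta_pos":[0.0004,-0.0022,0.004],"dr":[-0.0002,-0,0.0002]},
{"delta_pos":[0.0004,-0.0023,0.004],"dr":[-0.0002,-0,0.0002]},
{"delta_pos":[0.0004,-0.0022,0.0041],"dr":[-0.0002,-0,0.0002]},
{"delta_pos":[0.0004,-0.0022,0.004],"dr":[-0.0002,-0,0.0002]},
end [ 0.4752 -0.0745  0.097 ] [ 1.9246 -2.4004 -0.1199] total dpos(tool) [ 0.0016 -0.0089  0.0161] dr [-0.0009 -0.0001  0.0007]
```

View pics/w6.png

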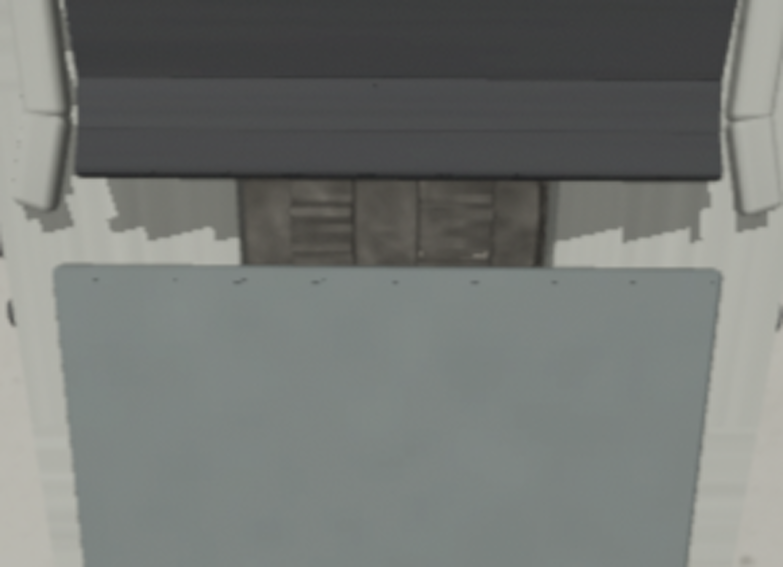

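Emit:
carry_out([
  {"delta_pos": [0.001,-0.002,0.004],"dr": [0,0,0]},
  {"delta_pos": [0.001,-0.002,0.004],"dr": [0,0,0]},
  {"delta_pos": [0,-0.002,0.004],"dr": [0,0,0]},
  {"delta_pos": [0,-0.003,0.004],"dr": [0,0,0]},
  {"delta_pos": [0,0,0],"dr": [0,0,0]},
  {"delta_pos": [0,0,0],"dr": [0,0,0]},
])

```text
time: 9.7
tool_pos: [0.4753, -0.0749, 0.097]
tcp_rot: [1.926, -2.4, -0.119]
wrist_force: [0.8, 0.3, -2.9]
width: 0.449
```

```bash
sed -i "s/'zyx'/'ZYX'/" h.py; python3 - <<'E'
from workcell import bot
from h import *
s=bot.read_state();print(s['time'],s['tool_pos'],edge(s),s['wrist_force'],s['torque'],s['width'])
c=bot.read_camera('wrist');pickle.dump((s,c),open('d7.pkl','wb'))
crop(c,110,0,290,210,2.7,'pics/w7.png')
c=bot.read_camera('scene');crop(c,205,140,140,105,5.5,'pics/s7.png')
plan(s,*wp(.03,.001,.1,lat=-.0005),4)
E
```

```text
9.7 [ 0.4753 -0.0749  0.097 ] d 0.0458 lat -0.0003 h 0.0026 yaw -0.2182 pitch 0.0988 roll -0.0000 [ 0.7768  0.2674 -2.8537] [-0.0123 -0.053   0.0255] 0.44890477177231247
{"delta_pos":[0.0001,-0.004,-0],"dr":[-0.0003,-0,0.0002]},
{"delta_pos":[0,-0.0039,-0],"dr":[-0.0003,-0,0.0002]},
{"delta_pos":[0.0001,-0.004,-0],"dr":[-0.0003,-0,0.0002]},
{"delta_pos":[0,-0.004,-0],"dr":[-0.0003,-0,0.0002]},
end [ 0.4907 -0.0785  0.0954] [ 1.9247 -2.4002 -0.1201] total dpos(tool) [ 0.0002 -0.0159 -0.    ] dr [-0.0012 -0.0001  0.0008]
```

View pics/w7.png

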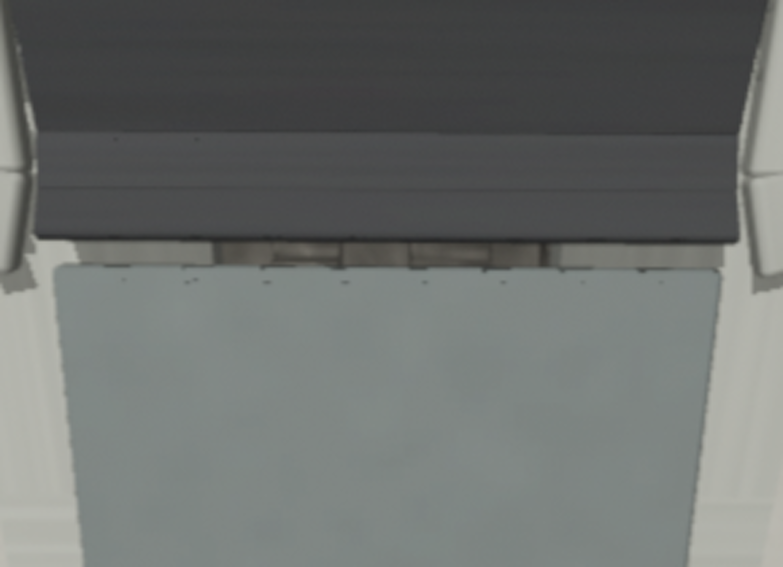

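View pics/s7.png

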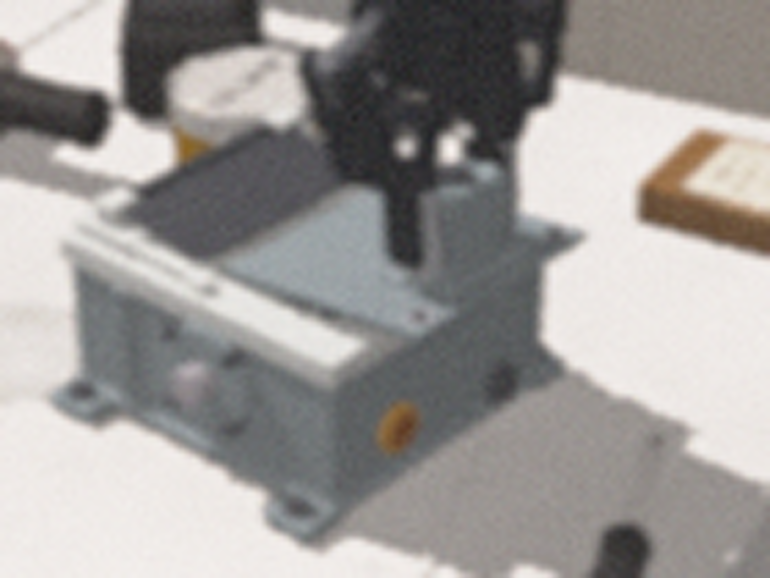

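Emit:
carry_out([
  {"delta_pos": [0,-0.004,0],"dr": [0,0,0]},
  {"delta_pos": [0,-0.004,0],"dr": [0,0,0]},
  {"delta_pos": [0,-0.004,0],"dr": [0,0,0]},
  {"delta_pos": [0,-0.004,0],"dr": [0,0,0]},
  {"delta_pos": [0,0,0],"dr": [0,0,0]},
  {"delta_pos": [0,0,0],"dr": [0,0,0]},
])

```text
time: 10.55
tool_pos: [0.4896, -0.078, 0.0952]
tcp_rot: [1.925, -2.399, -0.122]
wrist_force: [-5.1, 1.3, 0.5]
width: 0.454
```

```bash
python3 - <<'E'
from workcell import bot
from h import *
s=bot.read_state();print(s['time'],s['tool_pos'],edge(s),s['wrist_force'],s['torque'],s['width'])
c=bot.read_camera('wrist');pickle.dump((s,c),open('d8.pkl','wb'))
crop(c,110,0,290,210,2.7,'pics/w8.png')
plan(s,*wp(.006,.001,.08,lat=-.0005),6)
E
```

```text
10.55 [ 0.4896 -0.078   0.0952] d 0.0312 lat -0.0002 h 0.0005 yaw -0.2182 pitch 0.1017 roll 0.0000 [-5.052   1.3446  0.5137] [0.2441 0.899  0.0247] 0.45351930432519383
{"delta_pos":[0.0001,-0.0041,-0.0002],"dr":[0.0036,-0,0.0001]},
{"delta_pos":[0,-0.0042,-0.0002],"dr":[0.0036,-0,0.0001]},
{"delta_pos":[0.0001,-0.0041,-0.0002],"dr":[0.0036,-0,0.0001]},
{"delta_pos":[0.0001,-0.0042,-0.0002],"dr":[0.0036,-0,0.0001]},
{"delta_pos":[0,-0.0041,-0.0002],"dr":[0.0036,-0,0.0001]},
{"delta_pos":[0.0001,-0.0041,-0.0002],"dr":[0.0036,-0,0.0001]},
end [ 0.5137 -0.0838  0.0941] [ 1.9333 -2.4104 -0.0965] total dpos(tool) [ 0.0004 -0.0248 -0.0014] dr [ 0.0217 -0.      0.0008]
```

View pics/w8.png

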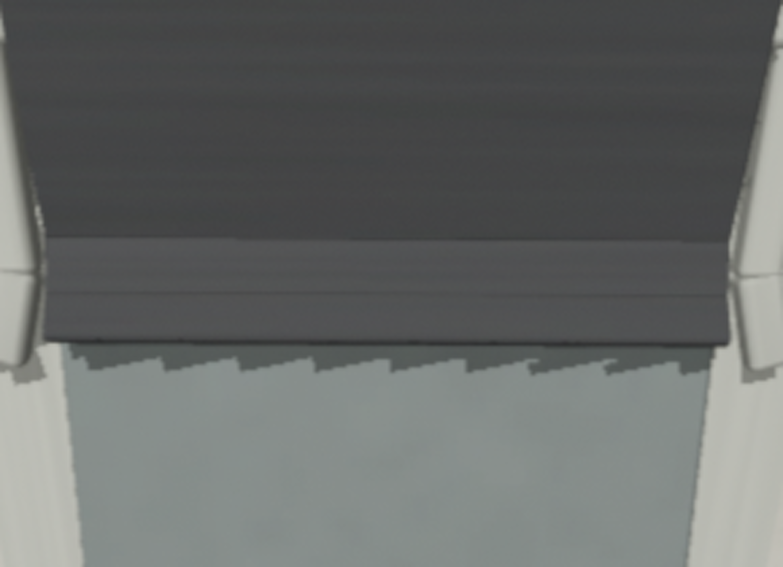

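Emit:
carry_out([
  {"delta_pos": [0,-0.002,-0.001],"dr": [0,0,0]},
  {"delta_pos": [0,-0.003,-0.0005],"dr": [0,0,0]},
  {"delta_pos": [0,-0.003,-0.0003],"dr": [0,0,0]},
  {"delta_pos": [0,0,0],"dr": [0,0,0]},
])

```text
time: 11.1
tool_pos: [0.4993, -0.0802, 0.0962]
tcp_rot: [1.926, -2.4, -0.118]
wrist_force: [-1.3, 0.8, -5.5]
width: 0.454
```

```bash
python3 - <<'E'
from workcell import bot
from h import *
s=bot.read_state();print(s['time'],s['tool_pos'],edge(s),s['wrist_force'],s['torque'],s['width'])
c=bot.read_camera('wrist');pickle.dump((s,c),open('d9.pkl','wb'))
crop(c,110,0,290,210,2.7,'pics/w9.png')
c=bot.read_camera('scene');crop(c,205,140,140,105,5.5,'pics/s9.png')
plan(s,*wp(.006,.001,.08,lat=-.0005),6)
E
```

```text
11.1 [ 0.4993 -0.0802  0.0962] d 0.0212 lat -0.0002 h 0.0019 yaw -0.2183 pitch 0.0983 roll -0.0000 [-1.2757  0.8132 -5.4715] [ 0.1525  0.3057 -0.0339] 0.4538446326109092
{"delta_pos":[0.0001,-0.0025,0.0001],"dr":[0.003,-0,0.0001]},
{"delta_pos":[0,-0.0025,0.0002],"dr":[0.003,-0,0.0001]},
{"delta_pos":[0.0001,-0.0026,0.0001],"dr":[0.003,-0,0.0001]},
{"delta_pos":[0,-0.0025,0.0001],"dr":[0.003,-0,0.0001]},
{"delta_pos":[0.0001,-0.0025,0.0002],"dr":[0.003,-0,0.0001]},
{"delta_pos":[0,-0.0025,0.0002],"dr":[0.003,-0,0.0001]},
end [ 0.5138 -0.0837  0.094 ] [ 1.9332 -2.4104 -0.0967] total dpos(tool) [ 0.0003 -0.0151  0.0007] dr [ 0.0183 -0.0001  0.0007]
```

View pics/w9.png

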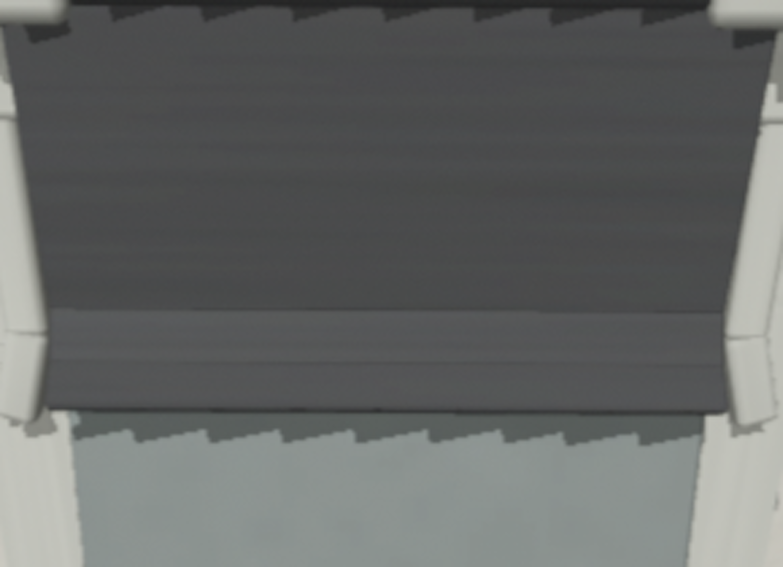

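View pics/s9.png

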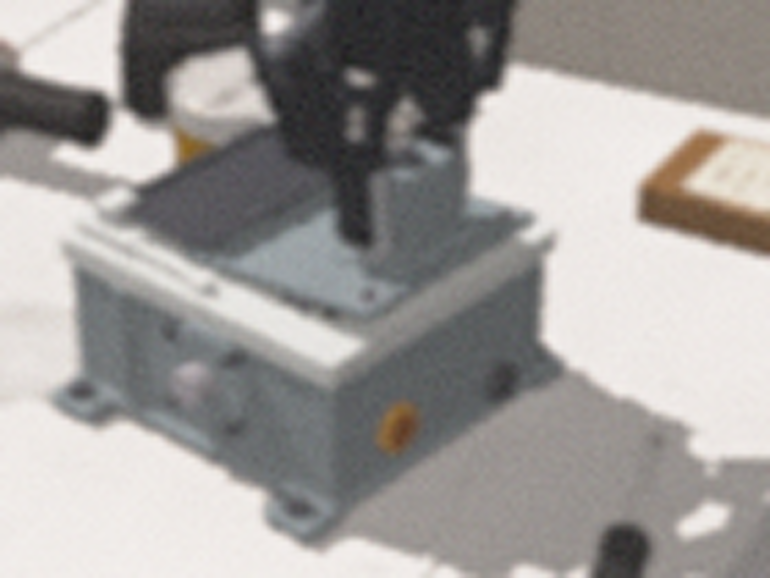

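Emit:
carry_out([
  {"delta_pos": [0,-0.0025,0],"dr": [0.003,0,0]},
  {"delta_pos": [0,-0.0025,0],"dr": [0.003,0,0]},
  {"delta_pos": [0,-0.0025,0.0002],"dr": [0.003,0,0]},
  {"delta_pos": [0,-0.0025,0.0002],"dr": [0.003,0,0]},
  {"delta_pos": [0,-0.0025,0.0002],"dr": [0.003,0,0]},
  {"delta_pos": [0,-0.0025,0.0002],"dr": [0.003,0,0]},
  {"delta_pos": [0,0,0],"dr": [0,0,0]},
  {"delta_pos": [0,0,0],"dr": [0,0,0]},
])

```text
time: 12.2
tool_pos: [0.5136, -0.0834, 0.0945]
tcp_rot: [1.934, -2.41, -0.097]
wrist_force: [-1.6, 1.3, -6.2]
width: 0.456
```

```bash
python3 - <<'E'
from workcell import bot
from h import *
s=bot.read_state();print(s['time'],s['tool_pos'],edge(s),s['wrist_force'],s['torque'],s['width'])
plan(s,*wp(-.001,.0005,.075,lat=-.0005),4)
E
```

```text
12.2 [ 0.5136 -0.0834  0.0945] d 0.0063 lat -0.0001 h 0.0015 yaw -0.2182 pitch 0.0801 roll -0.0000 [-1.5608  1.2779 -6.1772] [0.1199 0.2621 0.0189] 0.456075696203205
{"delta_pos":[0.0001,-0.0018,0.0002],"dr":[0.0013,-0,0.0002]},
{"delta_pos":[0.0001,-0.0018,0.0002],"dr":[0.0013,-0,0.0002]},
{"delta_pos":[0.0001,-0.0018,0.0002],"dr":[0.0013,-0,0.0002]},
{"delta_pos":[0.0001,-0.0019,0.0002],"dr":[0.0013,-0,0.0002]},
end [ 0.5206 -0.0853  0.0931] [ 1.9352 -2.4133 -0.0903] total dpos(tool) [ 0.0004 -0.0073  0.0008] dr [ 0.0051 -0.0001  0.0008]
```

Emit:
carry_out([
  {"delta_pos": [0,-0.002,0.0002],"dr": [0.001,0,0]},
  {"delta_pos": [0,-0.002,0.0002],"dr": [0.001,0,0]},
  {"delta_pos": [0,-0.0015,0.0002],"dr": [0.001,0,0]},
  {"delta_pos": [0,-0.0015,0.0002],"dr": [0.001,0,0]},
  {"delta_pos": [0,0,0],"dr": [0,0,0]},
])

```text
time: 12.82
tool_pos: [0.5189, -0.0845, 0.0931]
tcp_rot: [1.934, -2.41, -0.096]
wrist_force: [-5.6, 1.2, -0.6]
width: 0.451
```

```bash
python3 - <<'E'
from workcell import bot
from h import *
s=bot.read_state();print(s['time'],s['tool_pos'],edge(s),s['wrist_force'],s['torque'],s['width'])
E
```

```text
12.825 [ 0.5189 -0.0845  0.0931] d 0.0009 lat -0.0000 h 0.0001 yaw -0.2181 pitch 0.0796 roll -0.0000 [-5.5618  1.1522 -0.5863] [0.2813 0.8612 0.0362] 0.45057794954382174
```

Emit:
carry_out([
  {"delta_pos": [0,-0.0015,-0.0001],"dr": [0,0,0]},
  {"delta_pos": [0,-0.0015,-0.0001],"dr": [0,0,0]},
  {"delta_pos": [0,0,0],"dr": [0,0,0]},
])

```text
time: 13.2
tool_pos: [0.5189, -0.0845, 0.0932]
tcp_rot: [1.932, -2.406, -0.103]
wrist_force: [-15.0, 2.4, 7.2]
width: 0.452
```

```bash
python3 - <<'E'
from workcell import bot
from h import *
s=bot.read_state();print(s['time'],s['tool_pos'],edge(s),s['wrist_force'],s['torque'],s['width'])
c=bot.read_camera('wrist');pickle.dump((s,c),open('d10.pkl','wb'))
crop(c,0,0,512,384,1.5,'pics/w10.png')
E
```

```text
13.2 [ 0.5189 -0.0845  0.0932] d 0.0009 lat -0.0000 h -0.0002 yaw -0.2180 pitch 0.0860 roll -0.0001 [-15.0382   2.3536   7.1974] [ 0.5143  2.1392 -0.0132] 0.4522628462446211
```

View pics/w10.png

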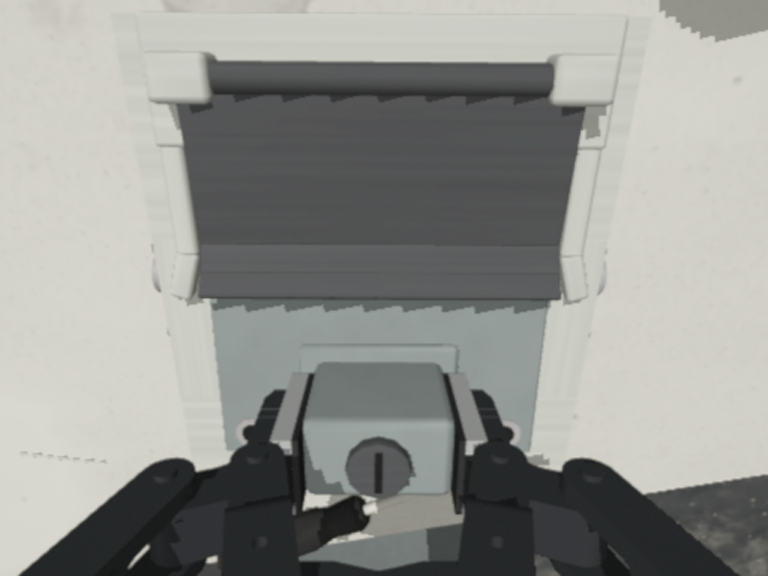

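```bash
python3 - <<'E'
from h import *
p,Rg=wp(-.0037,0,.076,lat=-.0002,yaw=-.218)
s=dict(tool_pos=p,tcp_rot=Rg.as_rotvec())
plan(s,*wp(-.0015,-.001,-.001,lat=-.0002,yaw=-.218),8)
E
```

```text
{"delta_pos":[-0,0.0003,0.0009],"dr":[0.0096,-0,0]},
{"delta_pos":[-0,0.0004,0.0008],"dr":[0.0096,-0,0]},
{"delta_pos":[-0,0.0003,0.0009],"dr":[0.0096,-0,0]},
{"delta_pos":[-0,0.0003,0.0009],"dr":[0.0096,-0,0]},
{"delta_pos":[-0,0.0004,0.0008],"dr":[0.0096,-0,0]},
{"delta_pos":[-0,0.0004,0.0009],"dr":[0.0096,-0,0]},
{"delta_pos":[-0,0.0003,0.0009],"dr":[0.0096,-0,0]},
{"delta_pos":[-0,0.0004,0.0008],"dr":[0.0096,-0,0]},
end [ 0.5202 -0.085   0.0859] [-1.9663  2.4495 -0.001 ] total dpos(tool) [-0.      0.0026  0.007 ] dr [ 0.077 -0.     0.   ]
```

Emit:
carry_out([
  {"delta_pos": [0,0.0003,0.0009],"dr": [0.0096,0,0]},
  {"delta_pos": [0,0.0003,0.0009],"dr": [0.0096,0,0]},
  {"delta_pos": [0,0.0003,0.0009],"dr": [0.0096,0,0]},
  {"delta_pos": [0,0.0003,0.0009],"dr": [0.0096,0,0]},
  {"delta_pos": [0,0.0003,0.0009],"dr": [0.0096,0,0]},
  {"delta_pos": [0,0.0003,0.0009],"dr": [0.0096,0,0]},
  {"delta_pos": [0,0.0003,0.0009],"dr": [0.0096,0,0]},
  {"delta_pos": [0,0.0003,0.0009],"dr": [0.0096,0,0]},
  {"delta_pos": [0,0,0],"dr": [0,0,0]},
])

```text
time: 14.38
tool_pos: [0.5183, -0.0844, 0.0875]
tcp_rot: [1.965, -2.448, -0.005]
wrist_force: [-13.2, 2.2, 10.0]
width: 0.452
```

```bash
python3 - <<'E'
from workcell import bot
from h import *
s=bot.read_state();print(s['time'],s['tool_pos'],edge(s),s['wrist_force'],s['torque'],s['width'])
E
```

```text
14.375 [ 0.5183 -0.0844  0.0875] d 0.0005 lat -0.0000 h 0.0002 yaw -0.2179 pitch 0.0041 roll -0.0002 [-13.2492   2.209    9.9703] [0.4764 1.966  0.0259] 0.4522338554511016
```

Emit:
carry_out([
  {"delta_pos": [0,0.0005,0.001],"dr": [0.003,0,0]},
  {"delta_pos": [0,0.0005,0.001],"dr": [0.002,0,0]},
  {"delta_pos": [0,0,0.001],"dr": [0,0,0]},
  {"delta_pos": [0,0,0],"dr": [0,0,0]},
  {"delta_pos": [0,0,0],"dr": [0,0,0]},
])

```text
time: 15.0
tool_pos: [0.5183, -0.0844, 0.087]
tcp_rot: [-1.966, 2.449, -0.003]
wrist_force: [-17.4, 3.6, 25.9]
width: 0.455
```

```bash
python3 - <<'E'
from workcell import bot
from h import *
s=bot.read_state();print(s['time'],s['tool_pos'],edge(s),s['wrist_force'],s['torque'],s['width'])
E
```

```text
15.0 [ 0.5183 -0.0844  0.087 ] d 0.0004 lat -0.0000 h 0.0002 yaw -0.2179 pitch -0.0021 roll -0.0002 [-17.4474   3.5611  25.9362] [ 0.6195  2.8361 -0.0046] 0.45482279502548045
```

Emit:
carry_out([
  {"delta_pos": [0,0.001,0],"dr": [0,0,0]},
  {"delta_pos": [0,0,0.0005],"dr": [0,0,0]},
  {"delta_pos": [0,0,0],"dr": [0,0,0]},
  {"delta_pos": [0,0,0],"dr": [0,0,0]},
  {"delta_pos": [0,0,0],"dr": [0,0,0]},
  {"delta_pos": [0,0,0],"dr": [0,0,0]},
])

```text
time: 15.75
tool_pos: [0.5184, -0.0844, 0.087]
tcp_rot: [-1.965, 2.448, -0.005]
wrist_force: [-15.3, 3.1, 25.2]
width: 0.454
```

```bash
python3 - <<'E'
from workcell import bot
from h import *
s=bot.read_state();print(s['time'],s['tool_pos'],edge(s),s['wrist_force'],s['torque'],s['width'])
c=bot.read_camera('wrist');pickle.dump((s,c),open('d11.pkl','wb'))
crop(c,0,0,512,384,1.5,'pics/w11.png')
c=bot.read_camera('scene');crop(c,205,140,140,105,5.5,'pics/s11.png')
s=bot.read_state();print(s['time'],s['tool_pos'],edge(s),s['wrist_force'])
E
```

```text
15.75 [ 0.5184 -0.0844  0.087 ] d 0.0004 lat -0.0001 h 0.0004 yaw -0.2179 pitch -0.0042 roll -0.0002 [-15.3359   3.103   25.1719] [0.6496 2.6664 0.038 ] 0.4538060771771457
15.85 [ 0.5184 -0.0844  0.087 ] d 0.0004 lat -0.0001 h 0.0003 yaw -0.2179 pitch -0.0042 roll -0.0002 [-15.5688   2.6322  25.6794]
```

View pics/w11.png

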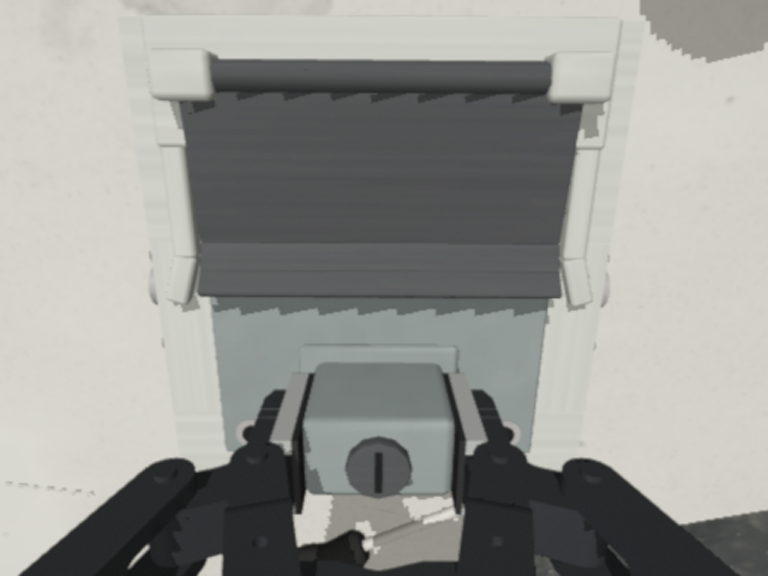

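View pics/s11.png

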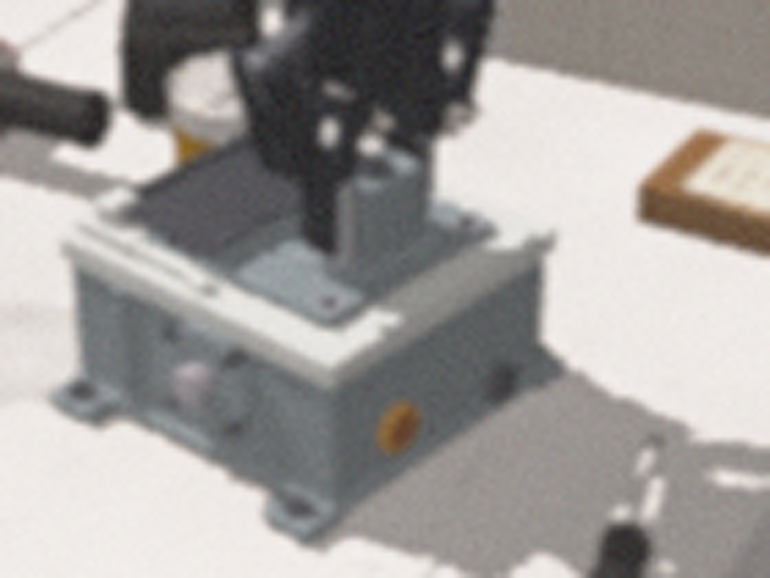

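Emit:
carry_out([
  {"delta_pos": [0,0,0.0005],"dr": [-0.003,0,0]},
  {"delta_pos": [0,0,0],"dr": [-0.002,0,0]},
  {"delta_pos": [0,0,0],"dr": [0,0,0]},
  {"delta_pos": [0,0,0],"dr": [0,0,0]},
  {"delta_pos": [0,0,0],"dr": [0,0,0]},
  {"delta_pos": [0,0,0],"dr": [0,0,0]},
])

```text
time: 16.6
tool_pos: [0.5183, -0.0844, 0.087]
tcp_rot: [1.966, -2.449, -0.001]
wrist_force: [-19.0, 4.2, 29.0]
width: 0.454
```

```bash
python3 - <<'E'
from workcell import bot
from h import *
s=bot.read_state();print(s['time'],s['tool_pos'],edge(s),s['wrist_force'],s['torque'],s['width'])
E
```

```text
16.6 [ 0.5183 -0.0844  0.087 ] d 0.0005 lat -0.0001 h -0.0001 yaw -0.2179 pitch 0.0009 roll -0.0002 [-19.0492   4.2237  28.9801] [0.5866 2.7529 0.0727] 0.4537864105436737
```

Emit:
carry_out([
  {"delta_pos": [0,0,0],"dr": [0.002,0,0]},
  {"delta_pos": [0,0,0],"dr": [0,0,0]},
  {"delta_pos": [0,0,0],"dr": [0,0,0]},
  {"delta_pos": [0,0,0],"dr": [0,0,0]},
  {"delta_pos": [0,0,0],"dr": [0,0,0]},
])

```text
time: 17.23
tool_pos: [0.5183, -0.0844, 0.087]
tcp_rot: [-1.966, 2.449, -0.002]
wrist_force: [-18.9, 2.9, 28.3]
width: 0.457
```

```bash
python3 - <<'E'
from workcell import bot
from h import *
s=bot.read_state();print(s['time'],s['tool_pos'],edge(s),s['wrist_force'],s['torque'],s['width'])
c=bot.read_camera('top');cv2.imwrite('pics/t12.png',cv2.resize(c['frame'][:,:,::-1],None,fx=1.5,fy=1.5))
c=bot.read_camera('wrist');crop(c,90,20,330,290,2,'pics/w12.png')
E
```

```text
17.225 [ 0.5183 -0.0844  0.087 ] d 0.0005 lat -0.0001 h 0.0001 yaw -0.2179 pitch -0.0011 roll -0.0002 [-18.8759   2.8627  28.2872] [0.6185 2.8458 0.0098] 0.4573524888080147
```

View pics/t12.png

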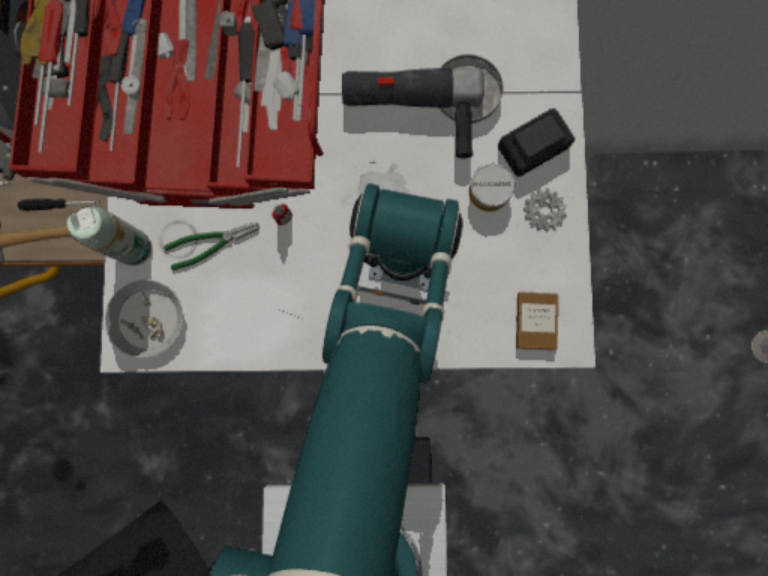

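View pics/w12.png

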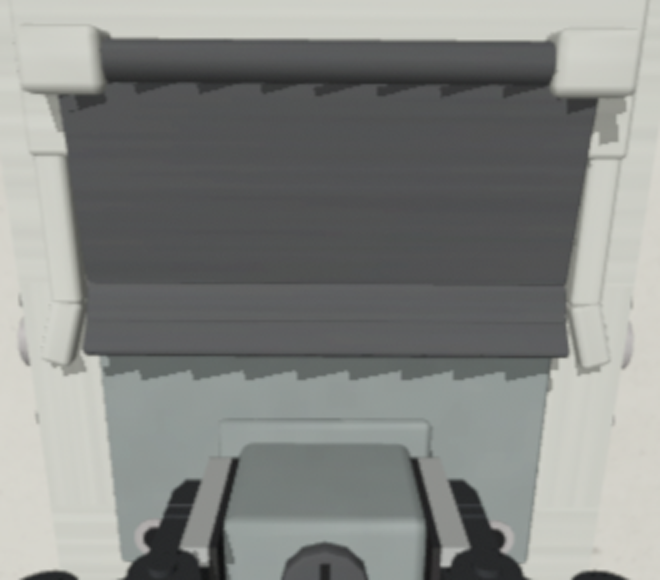

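```bash
python3 -c "
from workcell import bot
print(bot.finish_job())"
```

```text
the job is handed in; nothing more can be done
None
```

The cover is refitted and was still held pressed flat when I handed the job in, at about 17.3 s of the 40 s allowed. I gripped it by its block, slid its free edge nose-down under the guard to a firm stop, then flattened it and pressed it down.

**Home against the rail:** further push raised the force to about 15 N without moving it, so I took this as the rail. The edge position works out at 0.5 mm from the measured home point. That is within the ~2 mm camera calibration, so the force stop is the stronger evidence.

**Pressed flat:** the last reading showed about 28 N down, against the 11 N the two plungers need. The gripper was 87 mm above the bench, which puts the underside at the 78 mm seat. Pitch was −0.001 rad. About 19 N was still pushing the cover forward against the rail.

**Guard:** I worked out its rise from the cover's height and tilt as about 5 mm at most. I had no direct reading of the guard or plunger joints.

**Bystanders:** the last overhead picture shows the carton and bottle where they started. The arm hid the screwdriver in that view, and the wrist and scene pictures showed only part of it. Nothing came near it, since the cover passed well above.

**Small disagreement:** during the final pressing the tool's pitch read −0.004, then +0.001 rad, following my commands. I brought it back to −0.001, the reading when the cover lay flat on the bench. I could not tell whether the cover rocked about 0.3 mm or turned slightly in the grip.

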